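# Find the bored end of a handle blank and hold it hole-up

## Robot

A 6-joint arm with a two-finger parallel gripper is mounted at the origin on the work surface. World frame = base frame: x ahead of the robot, y to its left, z up, the work surface at z = 0. Lengths are in m, angles in rad, forces in N, time in s.
With the tool pointing down it reaches from about 0.25 to 0.725 m from the base axis. Payload 4 kg.
Tool frame: the origin (TCP) lies midway between the tips of the shut fingers; the grasp point (between the pads) lies 19 mm behind it; y points along the fingers, x is the direction in which the jaws open and shut, and the axes are right-handed (so a half turn about y gives the same grasp; the last joint's range is limited). The gripper opens to 85 mm and grips with 20 to 120 N. Pads are 22 mm wide; open, the fingers measure 114 mm over their backs; the gripper's body (76 mm by 85 mm) begins 54 mm behind the grasp point. The pads swing forward as they close: fully open they stand 13 mm farther back than shut.
Start: joints at [-1.294, 0.241, 0.005, 1.335, 0, 1.571], TCP at [0.137, -0.481, 0.231] pointing down, gripper open.
Joint ranges: [-2.72, 2.72], [-1.05, 1.87], [-1.09, 1.28], [-1.99, 2.15], [-1.42, 1.44], [-3.14, 3.14]. Speed limits (rad/s): [2.79, 2.79, 3.14, 3.14, 3.14, 3.14].

## Interface

Orientations are given as a unit quaternion [x, y, z, w].
In Python, from workcell import bot gives the robot as it stands. The module is installed in compiled form; this text tells all that it offers.
- The arm moves only by the shell command python3 -m inch 'ROWS'. ROWS is text: rows parted by semicolons, each of 7 numbers parted by spaces: the turn, a rotation vector about the tool's x, y, z in degrees, then the shift along the tool's x, y, z in mm, then the closure, from 0 (fully open) to 1 (shut). In form: ax ay az dx dy dz fingers; .... A call has 1 to 12 rows; each row shifts and turns the commanded pose from where the row before left it, along the tool's axes as they then stand; what a row does not reach is not made up. A row lasts 1/8 s, in which the tool goes at most 62.5 mm and 10.7 degrees, less where a joint would pass 70% of its speed; a pose out of reach is approached as far as the arm can. A call with a gripper value outside its range is refused whole. The fingers move at their own pace and stop on an object; the grip force is fixed at half the most. Time passes only in rows, so rows that do not move let the fingers close. It gives the time, the measured TCP pose, the force and the opening at its end, in the units of the state.
- bot.get_obs(): the state, without advancing time (a new reading comes with each control period).
- bot.camera(name): name is "scene" or "top"; returns a dict with "color" (400x640x3 uint8, blue, green, red), "fx", "fy", "cx", "cy" (pixels), "extrinsics" (4x4, takes a point from world to camera coordinates). Camera axes: x right, y up, looking along -z (the intrinsics and any distortion apply to the point x, -y, -z); pixel columns grow to the right and rows downward; lengths in m; the calibration is good to about 2 mm. A picture is of the moment at which its call begins. There is no depth.
- bot.job_done(): hands the job in, once; it reports no verdict.
Trained networks look in the newest picture that a camera, given by its name, has taken for a name from the list of things; names that differ only in an ending like _2 or _b are one class to them, and where a whole thing is asked for, a point or a joint stands for the part that bears it (a point fixed in the world has none). Each returns a list of dicts, best first, with "conf" (0 to 1); they miss things now and then, are a little off and sometimes report something else, mostly with a low value. They report only what shows in the picture. A call takes as long as a camera call. They do not tell look-alikes from the thing itself.
- bot.look_for(name, camera): "extent" ([left, top, right, bottom] in pixels, round what is visible of it).
- bot.cut_out(name, camera): "region" (400x640 bool, what is visible of it) and "extent" ([left, top, right, bottom] in pixels, round what is visible of it).
- bot.spot_point(name, camera): "point" ([column, row] in pixels: a listed point, or the origin of a listed thing).
The state is a dict: "clock": time; "joint_pos": joint angles; "joint_vel": joint speeds; "tau": joint torques, N m; "eef_pos": TCP position; "tool_rot": TCP orientation; "ft_force": force on the tool from outside, world axes, zero at the start; "ft_torque": the same for the moment, N m; "grip_width": finger opening in m.
Only numpy, scipy, OpenCV 4.12 (cv2) and the standard library are available. Lean on these libraries where they do the work, as an engineer would, in place of code of your own. Each camera call takes 0.05 s, during which the arm holds its last target.

## Task

In the guitar maker's boring jig, lift the clear guard by its steel bar gently until it rests on its stop, and leave it up. Take the square handle blank from under it, try one end down on the upright test pin until it touches, to feel whether that is the bored end, and turn the blank over if need be (you may lay it back in its rest to change your grip). Finish while holding the blank in the gripper, still and upright with its hole facing up and its lower end at least 12 cm above the bench, touching nothing else; do not disturb the spare blank in the open rest or the other things on the bench.

Things in the scene. Friction and masses are not known exactly. Their poses are not given: they have to be found in the camera images.
- jig: fixed plywood jig, 380 mm along y. Origin on the bench under the middle of the working rest; x away from the robot, y along the blanks, z up. Hinge posts at x 125, y +-88 mm, 127 mm high. A rest is two saddles 12 mm thick at y +-42 mm: blank underside 44 mm above the bench, cheeks 36 mm apart reach 10 mm up its sides. Between the saddles it is free beside and below, down to the base at z 15 mm.
- work_rest (a point): centre of the blank as it lies in the working rest, under the guard, at (0, 0, 60) mm of the jig
- spare_rest (a point): centre of the spare blank in the open rest, at (0, 190, 60) mm of the jig
- guard (a joint): angle of the guard, rad: 0 = closed (level), 1.5 = upright on its stop; starts at 0 to 0.3. Hinge axis along the jig's y at x 120, z 115 mm of the jig. Stiff hinge: the guard (250 g) stays where it is left; 1 to 4 N at the bar moves it. Clear panel 150 mm wide, front edge 150 mm from the hinge.
- guard_bar (a point): middle of the guard's round steel pull bar, 12 mm thick, along the jig's y, 205 mm from the hinge axis, 55 mm beyond the panel's front edge, between two struts at y +-52 mm. It can turn between the fingers as the guard swings. At (-85, 0, 115) mm of the jig when closed; about 320 mm above the bench when up.
- blank_a: square beech handle blank 32 x 32 x 110 mm, 60 to 130 g. Origin at its centre, y along its length, z up as it lies. ONE end has a central blind hole 15 mm across, 45 mm deep; the other is solid. Which end (+y or -y) is not given and differs between the two blanks: feel or look. Of blank_a and blank_b, take the one in the working rest under the guard; the other lies in the spare rest.
- blank_b: square beech handle blank 32 x 32 x 110 mm, 60 to 130 g. Origin at its centre, y along its length, z up as it lies. ONE end has a central blind hole 15 mm across, 45 mm deep; the other is solid. Which end (+y or -y) is not given and differs between the two blanks: feel or look. Of blank_a and blank_b, take the one in the working rest under the guard; the other lies in the spare rest.
- pin_stand: test pin: dark wooden block 70 x 60 x 30 mm, fixed, with an upright round-topped steel pin 8 mm thick in the middle, standing 31 mm out. Origin at the centre of the underside, z up. A bored end goes down over the pin until it meets the block (30 mm above the bench); a solid end stops on the tip.
- pin_tip (a point): top of the test pin, 61 mm above the bench
- tape: bystander: blue roll of tape lying flat, 90 mm across, 24 mm high; origin at the centre of its underside
- screwdriver: bystander: red-handled screwdriver, 200 mm long, lying on the bench along its x; origin under its middle
- hammer: bystander: hammer, 260 mm long, lying on the bench along its x; origin under its middle
- jar: bystander: amber jar, 60 mm across, 65 mm high; origin at the centre of its underside
Not all that is in view belongs to the job. What is shaped like the blank_b but green or yellow is not meant. Several things look just like the pin_stand: the one meant starts farthest to the robot's left.

How it is judged:
On the way, in this order (a step that is already met when the one before it is completed fails the run):
1. the guard is up on its stop (value of joint guard above 1.42 rad), for 0.2 s.
2. one end of a blank, held upright, is tried on the test pin and touches it or its block (((horizontal distance between blank_a and pin_tip below 0.02 m and angle between the y axis of blank_a and the z axis of pin_stand, either way round below 0.3 rad and contact force between blank_a and pin_stand above 0.7 N) or (horizontal distance between blank_b and pin_tip below 0.02 m and angle between the y axis of blank_b and the z axis of pin_stand, either way round below 0.3 rad and contact force between blank_b and pin_stand above 0.7 N))), for 0.03 s.
At the end, for the whole second after the job is handed in: the gripper holds the blank from under the guard, still, bored end up within 0.2 rad, centre over 150 mm above the bench, touching no jig, pin stand or other blank; the other blank is within 20 mm of its spare rest; the guard is above 1.42 rad (value of joint guard above 1.42 rad and ((angle between blank_a's own y axis and vertical below 0.2 rad and height (world z) of blank_a above 0.15 m and contact force between the fingers and blank_a above 1 N and contact force between blank_a and jig below 0.2 N and contact force between blank_a and pin_stand below 0.2 N and contact force between blank_a and blank_b below 0.2 N and linear speed of blank_a below 0.03 m/s and angular speed of blank_a below 0.3 rad/s and distance between blank_b and spare_rest below 0.02 m) or (angle between blank_b's own y axis and vertical above 2.94159 rad and height (world z) of blank_b above 0.15 m and contact force between the fingers and blank_b above 1 N and contact force between blank_b and jig below 0.2 N and contact force between blank_b and pin_stand below 0.2 N and contact force between blank_b and blank_a below 0.2 N and linear speed of blank_b below 0.03 m/s and angular speed of blank_b below 0.3 rad/s and distance between blank_a and spare_rest below 0.02 m))); the arm keeps its last pose, push and grip.
It fails at once if the guard is swung or dropped faster than 1.5 rad/s (velocity of joint guard above 1.5 rad/s or velocity of joint guard below -1.5 rad/s).
It fails at once if both blanks are moved (the spare one is disturbed) (distance of each of blank_a, blank_b from where it was at the start of the episode above 0.03 m).
It fails at once if a bystander is moved more than 30 mm (distance of any of tape, screwdriver, hammer, jar from where it was at the start of the episode above 0.03 m).
It also fails if it takes over 72 s, if anything falls off the work surface, if the arm or the gripper's body presses on something with over 40 N, if the wrist force passes 120 N, or if a joint passes its speed limit or range.

## Working session

There is one attempt and no reset: what is moved stays moved. The work goes in short steps, Python scripts to look and compute and a shell command to move; the robot and the scene stay as the last step left them, time stands still between calls to the robot, and variables do not carry over. Pictures are saved under pics/ and viewed, and the job is handed in when it is done.

```bash
mkdir -p pics; ls; python3 - <<'E'
from workcell import bot
import cv2,numpy as np
o=bot.get_obs()
for k in o: print(k,np.round(o[k],3) if not isinstance(o[k],dict) else o[k])
for n in("scene","top"):
    c=bot.camera(n); cv2.imwrite(f"pics/{n}0.png",c["color"]); print(n,c["fx"],c["fy"],c["cx"],c["cy"],[k for k in c]); print(np.round(c["extrinsics"],4).tolist())
    for t in("jig","work_rest","spare_rest","guard_bar","blank_a","pin_stand","pin_tip","tape","screwdriver","hammer","jar"):
        print(n,t,[(np.round(d["point"]).tolist(),round(d["conf"],2)) for d in bot.spot_point(t,n)][:5])
E
```

```text
pics
clock 0.0
joint_pos [-1.294  0.241  0.004  1.335  0.     1.571]
joint_vel [-0.    -0.    -0.002  0.002 -0.002  0.001]
tau [ 1.0000e-03 -3.7232e+01  2.5241e+01  1.7000e-02  0.0000e+00  0.0000e+00]
eef_pos [ 0.136 -0.48   0.23 ]
tool_rot [-0.564  0.427 -0.426  0.565]
ft_force [ 0.361  0.91  -0.728]
ft_torque [ 0.034 -0.009  0.011]
grip_width 0.085
scene 397.07649337188514 397.07649337188514 316.7342183377261 204.96408070259284 ['color', 'fx', 'fy', 'cx', 'cy', 'extrinsics']
[[0.6599, 0.7511, 0.0187, -0.2806], [-0.4492, 0.3745, 0.8111, 0.1374], [0.6022, -0.5437, 0.5845, -1.5119], [0.0, 0.0, 0.0, 1.0]]
scene jig [([340.0, 252.0], 0.58)]
scene work_rest [([343.0, 230.0], 0.92)]
scene spare_rest [([375.0, 203.0], 0.83)]
scene guard_bar [([318.0, 201.0], 0.85), ([376.0, 203.0], 0.37)]
scene blank_a [([450.0, 207.0], 0.88), ([376.0, 201.0], 0.75), ([329.0, 184.0], 0.58)]
scene pin_stand [([267.0, 270.0], 0.96), ([190.0, 228.0], 0.82)]
scene pin_tip [([266.0, 248.0], 0.84), ([186.0, 213.0], 0.71)]
scene tape [([208.0, 265.0], 0.65)]
scene screwdriver [([411.0, 182.0], 0.66)]
scene hammer
[... 216 characters left out ...]
cy', 'extrinsics']
[[-0.1135, -0.9935, -0.0042, 0.0367], [0.9697, -0.1117, 0.2171, -0.4905], [-0.2161, 0.0206, 0.9761, -1.1847], [0.0, 0.0, 0.0, 1.0]]
top jig [([315.0, 177.0], 0.96)]
top work_rest [([313.0, 172.0], 0.9)]
top spare_rest [([247.0, 191.0], 0.96)]
top guard_bar [([327.0, 191.0], 0.75)]
top blank_a [([248.0, 193.0], 0.9), ([313.0, 167.0], 0.68), ([166.0, 156.0], 0.68), ([253.0, 275.0], 0.67)]
top pin_stand [([393.0, 190.0], 0.95), ([442.0, 295.0], 0.58)]
top pin_tip [([400.0, 184.0], 0.83), ([447.0, 296.0], 0.64)]
top tape [([443.0, 228.0], 0.68)]
top screwdriver [([151.0, 227.0], 0.78), ([315.0, 171.0], 0.37)]
top hammer [([469.0, 165.0], 0.91)]
top jar [([396.0, 138.0], 0.92)]
```

View pics/scene0.png

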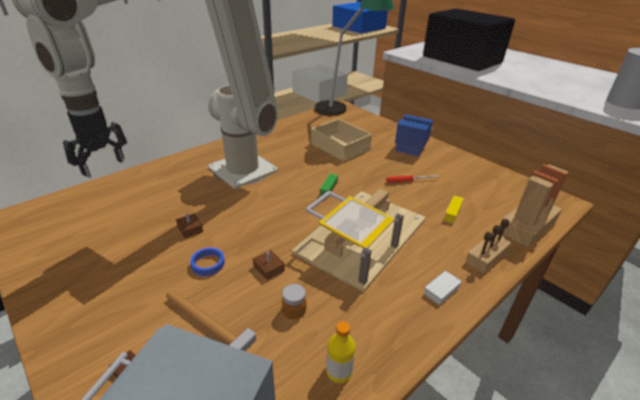

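View pics/top0.png

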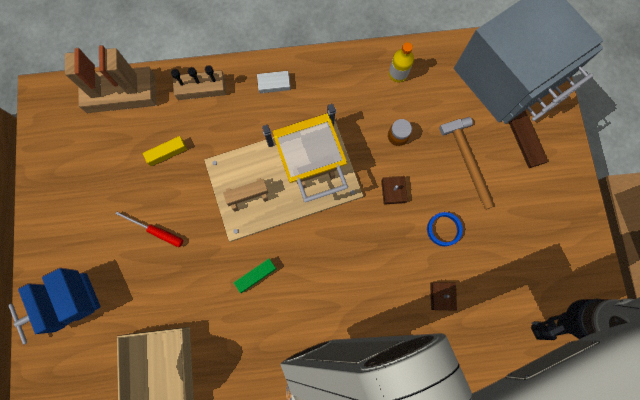

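The scene shows the jig at (360,235) with its bar at (320,205). In the top view the jig is at (285,175), the guard at (310,150), the bar at (325,190) and the spare blank at (247,191). Two look-alike pin stands are visible, at top (395,190) and (444,295). The first has the larger y, so it is farthest left. The green (255,275) and yellow (164,150) blocks are decoys.

```bash
cat > h.py <<'E'
import numpy as np,cv2
from scipy.optimize import least_squares
from workcell import bot
CAM={'scene':(397.0765,316.7342,204.9641),'top':(473.1505,314.6284,197.7086)}
import pickle,os
if os.path.exists('ext.pkl'): EXT=pickle.load(open('ext.pkl','rb'))
else:
    EXT={n:bot.camera(n)['extrinsics'] for n in CAM}; pickle.dump(EXT,open('ext.pkl','wb'))
def proj(P,n):
    f,cx,cy=CAM[n];P=np.atleast_2d(P);q=P@EXT[n][:3,:3].T+EXT[n][:3,3]
    return np.c_[cx+f*q[:,0]/-q[:,2],cy+f*(-q[:,1])/-q[:,2]]
def atz(px,z,n):
    f,cx,cy=CAM[n];d=np.array([(px[0]-cx)/f,-(px[1]-cy)/f,-1.]);R=EXT[n][:3,:3];t=EXT[n][:3,3]
    o=-R.T@t;d=R.T@d;return o+d*(z-o[2])/d[2]
def tri(ps,pt):
    r=least_squares(lambda X:np.r_[proj(X,'scene')[0]-ps,proj(X,'top')[0]-pt],[.5,0,.1]);return r.x,np.sqrt((r.fun**2).mean())
def jigp(p,P):
    c,s=np.cos(p[2]),np.sin(p[2]);P=np.atleast_2d(P)/1000.
    return np.c_[p[0]+c*P[:,0]-s*P[:,1],p[1]+s*P[:,0]+c*P[:,1],P[:,2]]
E
python3 - <<'E'
from h import *
for n,s,t in [("work",(343,230),(313,172)),("spare",(375,203),(247,191)),("bar",(318,201),(327,191)),("pintip",(266,248),(400,184)),("blank",(329,184),(253,275)),("pin",(267,270),(393,190)),("tape",(208,265),(443,228)),("jar",(295,308),(396,138)),("hammer",(208,323),(469,165)),("sd",(411,182),(151,227))]:
    X,e=tri(s,t);print(n,X.round(3),round(e,1))
for z in(0,):
    print(atz((395,190),.03,'top'),atz((444,295),.03,'top'))
E
python3 - <<'E'
import cv2
a=cv2.imread('pics/top0.png')[95:255,190:430];cv2.imwrite('pics/c1.png',cv2.resize(a,None,fx=3.3,fy=3.3,interpolation=2))
a=cv2.imread('pics/scene0.png')[170:300,240:440];cv2.imwrite('pics/c2.png',cv2.resize(a,None,fx=4,fy=4,interpolation=2))
E
```

```text
work [ 0.56  -0.022  0.063] 0.3
spare [0.527 0.154 0.06 ] 0.3
bar [ 0.486 -0.05   0.137] 0.3
pintip [ 0.497 -0.241  0.079] 0.1
blank [0.312 0.161 0.021] 0.5
pin [ 0.498 -0.24  -0.001] 1.0
tape [ 0.38  -0.355  0.002] 0.4
jar [ 0.648 -0.267  0.001] 0.1
hammer [ 0.548 -0.453  0.001] 0.9
sd [0.472 0.426 0.   ] 0.7
[ 0.49313281 -0.23614042  0.03      ] [ 0.20648087 -0.31886285  0.03      ]
```

View pics/c1.png

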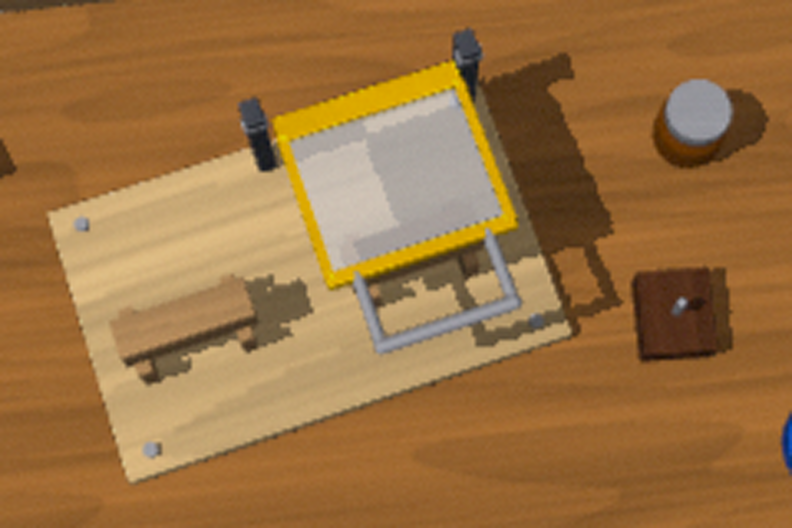

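View pics/c2.png

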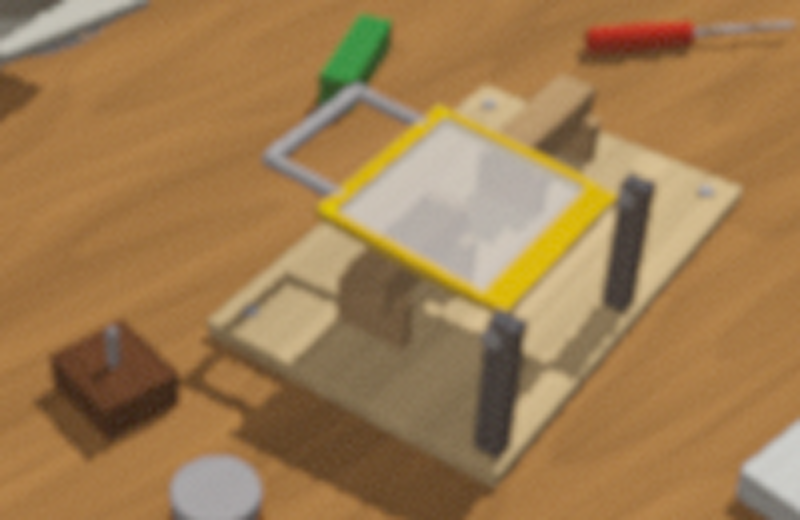

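```bash
python3 - <<'E'
from h import *
T=lambda u,v:(190+u/3.3,95+v/3.3); S=lambda u,v:(240+u/4,170+v/4)
def model(p):
    x0,x1,y0,th=p[3:7]
    y1=y0+380
    ct,st=np.cos(th),np.sin(th)
    b=lambda y:[120-205*ct,y,115+205*st]
    obs=[('top',[x1,y1,15],T(50,212),1),('top',[x0,y1,15],T(130,482),1),('top',[x0,y0,15],T(572,335),1),
     ('top',b(52),T(380,347),1),('top',b(-52),T(518,300),1),
     ('top',[125,88,127],T(252,105),.4),('top',[125,-88,127],T(466,36),.4),
     ('scene',[x0,y0,15],S(211,324),1),('scene',[x1,y0,15],S(494,474),1),('scene',[x1,y1,15],S(740,186),1),
     ('scene',b(-52),S(270,157),1),('scene',b(52),S(358,88),1),('scene',[125,-88,127],S(505,320),.4),('scene',[125,88,127],S(637,182),.4),
     ('top',[0,190,60],(247,191),.3),('scene',[0,190,60],(375,203),.3)]
    return obs
def f(p): return np.concatenate([w*(proj(jigp(p,P),n)[0]-q) for n,P,q,w in model(p)])
r=least_squares(f,[.56,-.03,.2,-150,150,-100,.1],x_scale=[.1,.1,.1,10,10,10,.1])
print(r.x.round(4),np.sqrt((r.fun**2).mean()));print(r.fun.reshape(-1,2).round(1).tolist())
np.save('jig.npy',r.x)
p=r.x;th=p[6]
for P in([0,0,60],[0,190,60],[120-205*np.cos(th),0,115+205*np.sin(th)],[120,0,115],[120-205*np.cos(1.5),0,115+205*np.sin(1.5)]):print(P,jigp(p,P)[0].round(4))
# pin
x,e=tri(S(113,328),T(683,303));print('pin top',x,e)
q=[T(635,270),T(710,268),T(713,353),T(641,360)]
c=np.array([atz(k,.03,'top') for k in q]);print(c.round(3),c.mean(0))
E
```

```text
[ 5.649000e-01 -2.900000e-02  2.139000e-01 -9.876020e+01  1.379512e+02
 -1.051550e+02  9.910000e-02] 0.49064060106093443
[[-0.7, 0.4], [-0.5, -0.3], [0.4, -0.9], [0.7, -0.8], [-0.9, 0.1], [0.0, 0.7], [0.2, 0.7], [-1.2, -0.8], [-0.0, 0.1], [0.1, 0.4], [-0.1, -0.1], [-0.3, 0.3], [0.1, 0.1], [0.1, -0.0], [-0.2, 0.4], [0.1, -0.3]]
[0, 0, 60] [ 0.5649 -0.029   0.06  ]
[0, 190, 60] [0.5245 0.1567 0.06  ]
[np.float64(-83.99373600899261), 0, np.float64(135.28683487125144)] [ 0.4828 -0.0468  0.1353]
[120, 0, 115] [ 0.6821 -0.0035  0.115 ]
[np.float64(105.4988736581209), 0, np.float64(319.48647225383115)] [ 0.668  -0.0066  0.3195]
pin top [ 0.49517664 -0.23553084  0.06016174] 0.3633685091218184
[[ 0.533 -0.208  0.03 ]
 [ 0.528 -0.269  0.03 ]
 [ 0.457 -0.26   0.03 ]
 [ 0.458 -0.202  0.03 ]] [ 0.4941414  -0.23485402  0.03      ]
```

```bash
cat >> h.py <<'E'
from scipy.spatial.transform import Rotation as Ro
YAW=0.2139
def rel(tp,tR):
    """shift (tool axes,mm) and rotvec deg to reach pose from current"""
    o=bot.get_obs();R=Ro.from_quat(o['tool_rot'])
    print('t',round(o['clock'],2),'pos',np.round(o['eef_pos'],4),'q',np.round(o['joint_pos'],3),'grip',round(o['grip_width'],4),'F',np.round(o['ft_force'],1))
    print('R cols x,y,z:',R.as_matrix().T.round(3).tolist())
    print('shift',(R.inv().apply(np.array(tp)-o['eef_pos'])*1000).round(1),'rot',np.degrees((R.inv()*tR).as_rotvec()).round(1))
def frame(y,x):
    y=np.array(y,float);y/=np.linalg.norm(y);x=np.array(x,float);x-=y*(x@y);x/=np.linalg.norm(x)
    return Ro.from_matrix(np.c_[x,y,np.cross(x,y)])
J=lambda a,b,c:np.array([a*np.cos(YAW)-b*np.sin(YAW),a*np.sin(YAW)+b*np.cos(YAW),c])
E
python3 - <<'E'
from h import *
for s in(1,-1):
    rel([.483,-.047,.2],frame([0,0,-1],s*J(1,0,0)))
E
```

```text
t 1.3 pos [ 0.1366 -0.481   0.2313] q [-1.294  0.241  0.005  1.335  0.     1.571] grip 0.0853 F [ 0.3 -0.   0.4]
R cols x,y,z: [[0.273, -0.962, 0.0], [0.0, -0.0, -1.0], [0.962, 0.273, 0.0]]
shift [-322.8   31.3  451.8] rot [  0.  -86.4   0. ]
t 1.3 pos [ 0.1366 -0.481   0.2313] q [-1.294  0.241  0.005  1.335  0.     1.571] grip 0.0853 F [ 0.3 -0.   0.4]
R cols x,y,z: [[0.273, -0.962, 0.0], [0.0, -0.0, -1.0], [0.962, 0.273, 0.0]]
shift [-322.8   31.3  451.8] rot [-0.  93.6  0. ]
```

```bash
python3 -m inch '0 0 0 -27 0 38 0.4;0 0 0 -27 0 38 0.4;0 0 0 -27 0 38 0.4;0 0 0 -27 0 38 0.4;0 0 0 -27 0 38 0.4;0 0 0 -27 0 38 0.4;0 0 0 -27 0 38 0.4;0 0 0 -27 0 38 0.4;0 0 0 -27 0 38 0.4;0 0 0 -27 0 38 0.4;0 0 0 -27 0 38 0.4;0 0 0 -26 0 34 0.4' && python3 -m inch '0 -9.6 0 0 0 0 0.4;0 -9.6 0 0 0 0 0.4;0 -9.6 0 0 0 0 0.4;0 -9.6 0 0 0 0 0.4;0 -9.6 0 0 0 0 0.4;0 -9.6 0 0 0 0 0.4;0 -9.6 0 0 0 0 0.4;0 -9.6 0 0 0 0 0.4;0 -9.6 0 0 0 0 0.4;0 0 0 0 0 0 0.4;0 0 0 0 0 0 0.4'; python3 - <<'E'
from h import *
rel([.483,-.047,.135-.017],frame([0,0,-1],J(1,0,0)))
c=bot.camera('scene')['color'];cv2.imwrite('pics/s1.png',cv2.resize(c[100:300,200:480],None,fx=2.8,fy=2.8,interpolation=2))
E
```

```text
clock: 2.8
eef_pos: [0.4842, -0.0453, 0.2314]
tool_rot: [-0.564, 0.426, -0.426, 0.564]
ft_force: [-0.4, -0.0, 0.5]
grip_width: 0.0511
clock: 4.18
eef_pos: [0.4832, -0.0467, 0.2313]
tool_rot: [-0.703, -0.075, 0.075, 0.703]
ft_force: [0.5, 0.5, -0.0]
grip_width: 0.0512
t 4.17 pos [ 0.4832 -0.0467  0.2313] q [-0.096  0.212 -0.032  1.327  0.     1.263] grip 0.0512 F [ 0.5  0.5 -0. ]
R cols x,y,z: [[0.978, 0.21, 0.0], [0.0, 0.0, -1.0], [-0.21, 0.978, -0.0]]
shift [ -0.3 113.3  -0.2] rot [ 0.  -0.1  0. ]
```

View pics/s1.png

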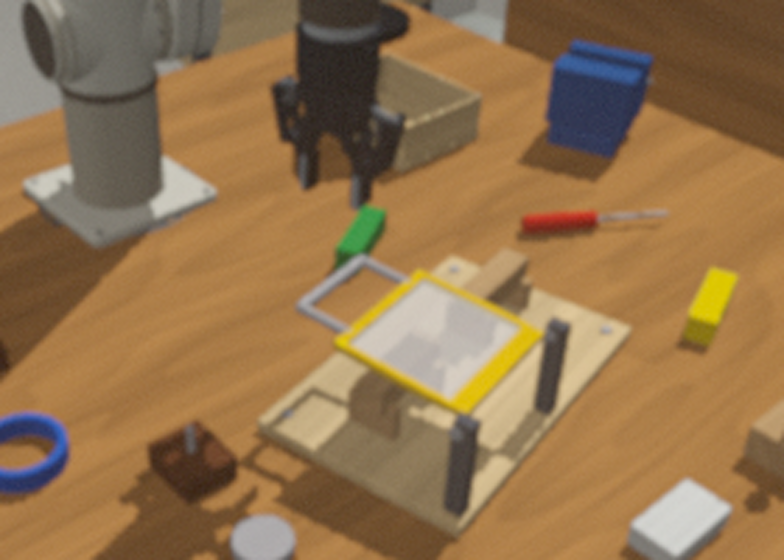

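```bash
python3 -m inch '0 0 0 0 30 0 0.4;0 0 0 0 30 0 0.4;0 0 0 0 30 0 0.4;0 0 0 0 23 0 0.4;0 0 0 0 0 0 0.4' ; python3 - <<'E'
from h import *
c=bot.camera('scene')['color'];cv2.imwrite('pics/s2.png',cv2.resize(c[130:260,240:400],None,fx=4.5,fy=4.5,interpolation=2))
c=bot.camera('top')['color'];cv2.imwrite('pics/t2.png',cv2.resize(c[95:255,230:430],None,fx=3.6,fy=3.6,interpolation=2))
E
```

```text
clock: 4.85
eef_pos: [0.4815, -0.0466, 0.1166]
tool_rot: [-0.703, -0.074, 0.077, 0.703]
ft_force: [-0.3, -0.2, 0.6]
grip_width: 0.0508
```

View pics/s2.png

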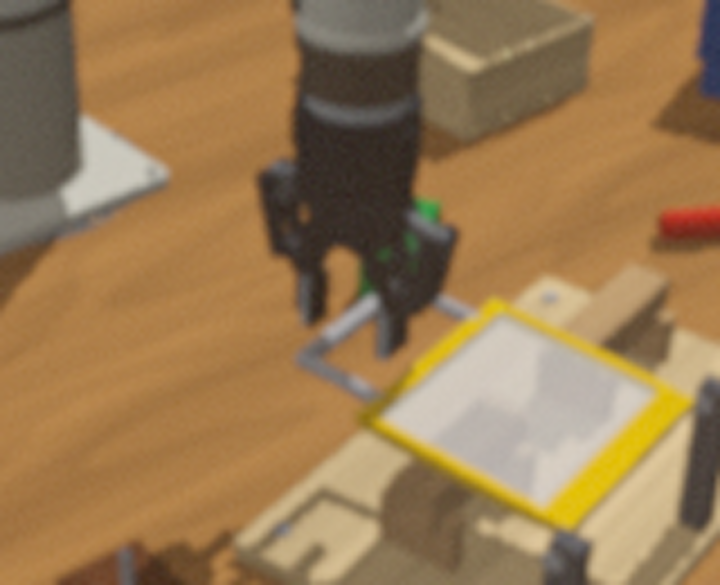

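View pics/t2.png

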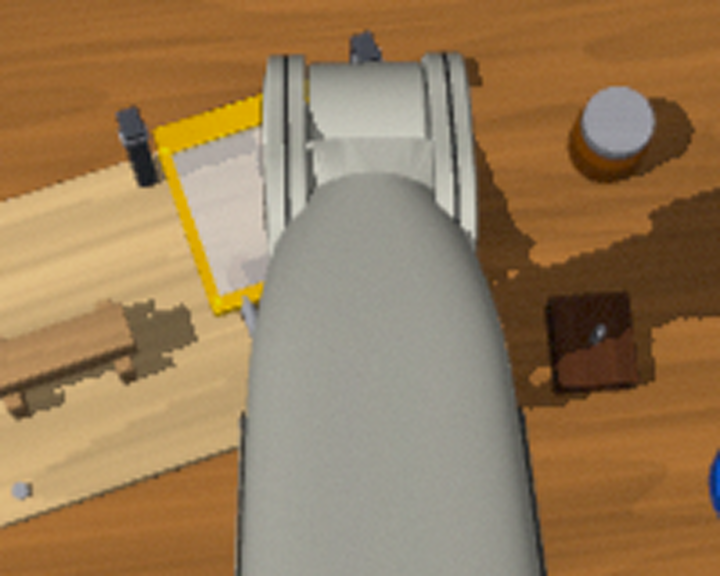

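The fingers straddle the bar at (345,335) in the scene crop, clear of the panel and the struts. I'll close on it.

```bash
python3 -m inch '0 0 0 0 0 0 1;0 0 0 0 0 0 1;0 0 0 0 0 0 1;0 0 0 0 0 0 1;0 0 0 0 0 0 1'; python3 - <<'E'
from h import *
rel([.483,-.047,.118],frame([0,0,-1],J(1,0,0)))
th=np.linspace(.099,1.5,21)
for a,b in zip(th,th[1:]): print(round(b,2),np.round([205*(np.cos(a)-np.cos(b)),-205*(np.sin(b)-np.sin(a))],1))
E
```

```text
clock: 5.58
eef_pos: [0.482, -0.0472, 0.1181]
tool_rot: [0.703, 0.075, -0.076, -0.703]
ft_force: [-5.3, -2.6, 1.1]
grip_width: 0.0099
t 5.58 pos [ 0.482  -0.0472  0.1181] q [-9.700e-02  2.940e-01 -2.330e-01  1.046e+00 -1.000e-03  1.260e+00] grip 0.0099 F [-5.3 -2.6  1.1]
R cols x,y,z: [[0.977, 0.212, -0.002], [-0.002, -0.001, -1.0], [-0.212, 0.977, -0.001]]
shift [ 1.1  0.1 -0. ] rot [ 0.  -0.  -0.1]
0.17 [  1.9 -14.2]
0.24 [  2.9 -14.1]
0.31 [  3.9 -13.8]
0.38 [  4.8 -13.5]
0.45 [  5.8 -13.1]
0.52 [  6.7 -12.7]
0.59 [  7.6 -12.2]
0.66 [  8.4 -11.6]
0.73 [  9.2 -11. ]
0.8 [  9.9 -10.4]
0.87 [10.6 -9.6]
0.94 [11.3 -8.9]
1.01 [11.9 -8.1]
1.08 [12.4 -7.2]
1.15 [12.9 -6.3]
1.22 [13.3 -5.4]
1.29 [13.6 -4.5]
1.36 [13.9 -3.5]
1.43 [14.1 -2.5]
1.5 [14.3 -1.5]
```

```bash
python3 -m inch '0 0 0 2 -14 0 1;0 0 0 3 -14 0 1;0 0 0 4 -14 0 1;0 0 0 5 -13.5 0 1;0 0 0 5.5 -13 0 1;0 0 0 6.5 -12.5 0 1;0 0 0 0 0 0 1'; python3 - <<'E'
from h import *
p=np.load('jig.npy');th=.52
rel(jigp(p,[120-205*np.cos(th),0,115+205*np.sin(th)-17])[0],frame([0,0,-1],J(1,0,0)))
c=bot.camera('scene')['color'];cv2.imwrite('pics/s3.png',cv2.resize(c[80:300,220:440],None,fx=2.7,fy=2.7,interpolation=2))
E
```

```text
clock: 6.45
eef_pos: [0.5048, -0.0422, 0.2006]
tool_rot: [0.704, 0.073, -0.078, -0.703]
ft_force: [-13.3, -4.6, 6.2]
grip_width: 0.0096
t 6.45 pos [ 0.5048 -0.0422  0.2006] q [-0.082  0.275 -0.031  1.273 -0.003  1.276] grip 0.0096 F [-13.3  -4.6   6.2]
R cols x,y,z: [[0.977, 0.212, -0.008], [-0.007, -0.002, -1.0], [-0.212, 0.977, -0.001]]
shift [3.6 0.7 0.1] rot [ 0.  -0.  -0.4]
```

View pics/s3.png

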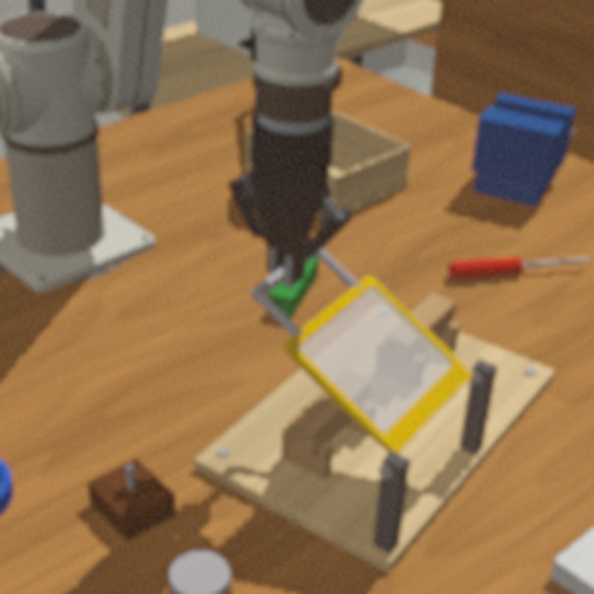

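```bash
python3 -m inch '0 0 0 5.5 -12.5 0 1;0 0 0 7.5 -11.5 0 1;0 0 0 9 -11 0 1;0 0 0 10 -10.5 0 1;0 0 0 10.5 -9.5 0 1;0 0 0 11.5 -9 0 1;0 0 0 12 -8 0 1;0 0 0 12.5 -7 0 1;0 0 0 0 0 0 1'; python3 - <<'E'
from h import *
p=np.load('jig.npy');th=1.08
rel(jigp(p,[120-205*np.cos(th),0,115+205*np.sin(th)-17])[0],frame([0,0,-1],J(1,0,0)))
E
```

```text
clock: 7.62
eef_pos: [0.5851, -0.0247, 0.2858]
tool_rot: [0.704, 0.078, -0.073, -0.703]
ft_force: [-12.4, -3.1, 22.5]
grip_width: 0.0096
t 7.62 pos [ 0.5851 -0.0247  0.2858] q [-0.042  0.398  0.366  1.531 -0.     1.315] grip 0.0096 F [-12.4  -3.1  22.5]
R cols x,y,z: [[0.977, 0.212, 0.007], [0.007, -0.001, -1.0], [-0.212, 0.977, -0.002]]
shift [2.6 7.  0.1] rot [ 0.1 -0.   0.4]
```

```bash
python3 -m inch '0 0 0 12.5 -9 0 1;0 0 0 13.5 -8 0 1;0 0 0 14 -7 0 1;0 0 0 14 -5 0 1;0 0 0 14 -3.5 0 1;0 0 0 0 0 0 1'; python3 - <<'E'
from h import *
p=np.load('jig.npy');th=1.43
rel(jigp(p,[120-205*np.cos(th),0,115+205*np.sin(th)-17])[0],frame([0,0,-1],J(1,0,0)))
c=bot.camera('scene')['color'];cv2.imwrite('pics/s4.png',cv2.resize(c[60:300,220:460],None,fx=2.5,fy=2.5,interpolation=2))
E
```

```text
clock: 8.38
eef_pos: [0.6531, -0.0097, 0.3114]
tool_rot: [-0.703, -0.077, 0.075, 0.703]
ft_force: [2.1, -1.4, -1.3]
grip_width: 0.0096
t 8.38 pos [ 0.6531 -0.0097  0.3114] q [-1.500e-02  5.680e-01  7.000e-01  1.701e+00  1.000e-03  1.341e+00] grip 0.0096 F [ 2.1 -1.4 -1.3]
R cols x,y,z: [[0.977, 0.213, 0.003], [0.003, 0.001, -1.0], [-0.213, 0.977, 0.0]]
shift [ 0.9 10.4 -0.1] rot [-0.   0.   0.1]
```

View pics/s4.png

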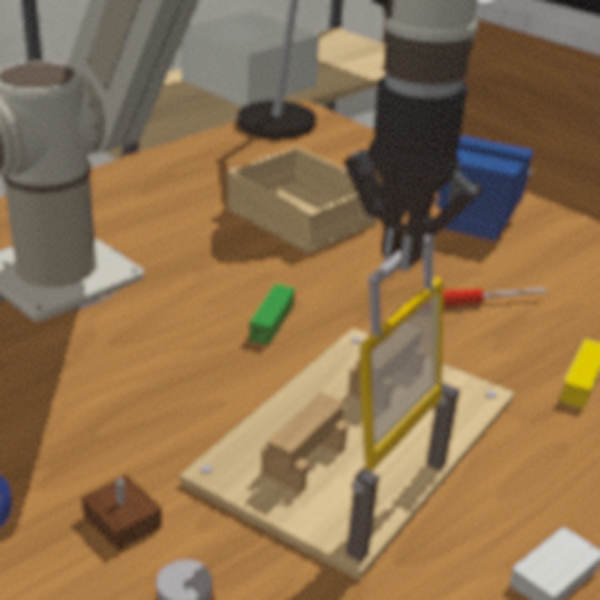

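```bash
python3 -m inch '0 0 0 8 -0.5 0 1;0 0 0 7 0 0 1;0 0 0 0 0 0 1'; python3 -m inch '0 0 0 5 0 0 1;0 0 0 0 0 0 1'; python3 -m inch '0 0 0 4 0 0 1;0 0 0 0 0 0 1'
```

```text
clock: 8.8
eef_pos: [0.6667, -0.0067, 0.3128]
tool_rot: [0.703, 0.076, -0.075, -0.703]
ft_force: [-3.5, -1.0, 5.1]
grip_width: 0.0093
clock: 9.05
eef_pos: [0.6676, -0.0066, 0.3134]
tool_rot: [0.703, 0.073, -0.077, -0.703]
ft_force: [-15.4, -2.7, 9.3]
grip_width: 0.0092
clock: 9.3
eef_pos: [0.6678, -0.0065, 0.3133]
tool_rot: [0.704, 0.07, -0.08, -0.703]
ft_force: [-25.6, -4.8, 10.5]
grip_width: 0.0091
```

```bash
python3 -m inch '0 0 0 -3 0 0 1;0 0 0 -3 0 0 1;0 0 0 -1 0 0 0.5;0 0 0 0 0 0 0.5;0 0 0 0 0 0 0.5;0 0 0 0 0 0 0.5'; python3 -m inch '0 0 0 0 -15 0 0.5;0 0 0 0 -25 0 0.5;0 0 0 0 -10 0 0.5;0 0 0 0 0 0 0.5'; python3 - <<'E'
from h import *
p=np.load('jig.npy')
rel(jigp(p,[0,0,300])[0],frame([0,0,-1],J(1,0,0)))
c=bot.camera('scene')['color'];cv2.imwrite('pics/s5.png',cv2.resize(c[60:300,220:460],None,fx=2.5,fy=2.5,interpolation=2))
E
```

```text
clock: 10.05
eef_pos: [0.6687, -0.0063, 0.311]
tool_rot: [-0.703, -0.076, 0.076, 0.703]
ft_force: [0.0, 0.2, -0.1]
grip_width: 0.0423
clock: 10.55
eef_pos: [0.669, -0.0064, 0.3621]
tool_rot: [0.703, 0.076, -0.075, -0.703]
ft_force: [0.3, -0.1, 0.4]
grip_width: 0.0423
t 10.55 pos [ 0.669  -0.0064  0.3621] q [-0.01   0.655  0.988  1.901  0.     1.347] grip 0.0423 F [ 0.3 -0.1  0.4]
R cols x,y,z: [[0.977, 0.212, 0.002], [0.002, 0.0, -1.0], [-0.212, 0.977, -0.0]]
shift [-1.067e+02  6.190e+01  1.000e-01] rot [0.  0.  0.1]
```

View pics/s5.png

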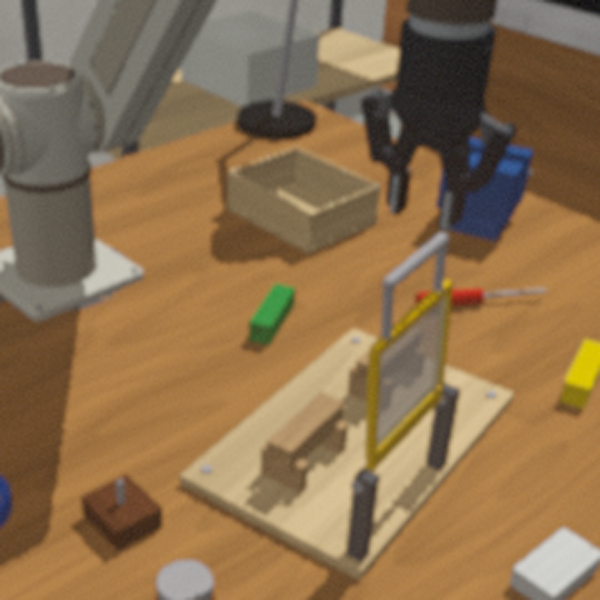

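```bash
python3 - <<'E'
from h import *
p=np.load('jig.npy')
c=bot.camera('scene')['color'];t=bot.camera('top')['color']
a=cv2.resize(c[205:265,310:390],None,fx=8,fy=8,interpolation=2)
for P in [[x,y,z] for x in(-16,16) for y in(-55,55) for z in(44,76)]:
    u=(proj(jigp(p,P),'scene')[0]-[310,205]+.5)*8; cv2.circle(a,tuple(int(v) for v in u),2,(0,0,255),-1)
cv2.imwrite('pics/s6.png',a)
b=cv2.resize(t[130:240,220:380],None,fx=5,fy=5,interpolation=2);cv2.imwrite('pics/t6.png',b)
E
```

```text
(no output)
```

View pics/s6.png

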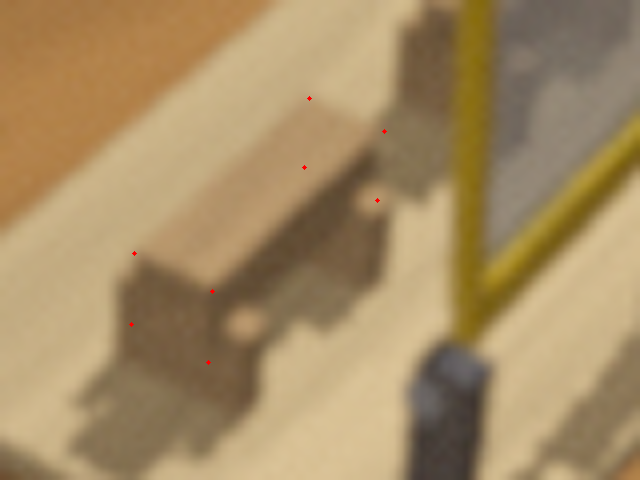

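View pics/t6.png

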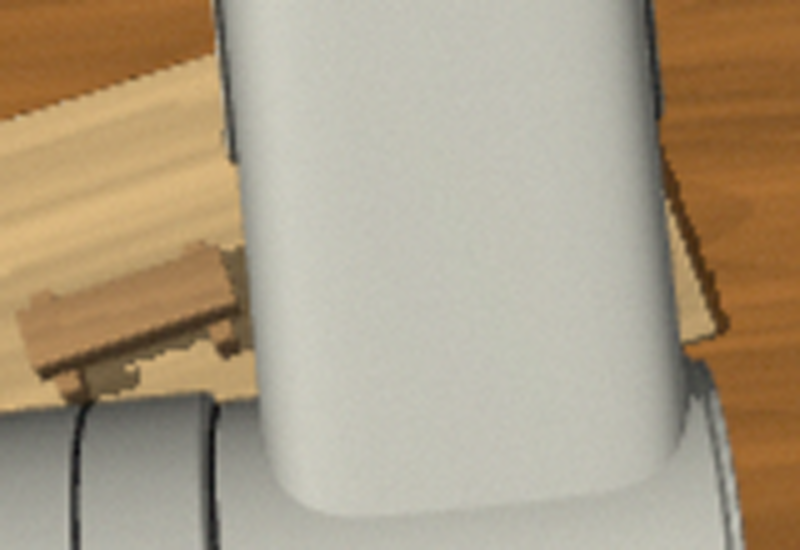

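```bash
python3 -m inch '0 0 0 -36 0 0 0.4;0 0 0 -36 0 0 0.4;0 0 0 -35 0 0 0.4;0 -10 0 0 0 0 0.4;0 -10 0 0 0 0 0.4;0 -10 0 0 0 0 0.4;0 -10 0 0 0 0 0.4;0 -10 0 0 0 0 0.4;0 -10 0 0 0 0 0.4' && python3 -m inch '0 -10 0 0 0 0 0.4;0 -10 0 0 0 0 0.4;0 -10 0 0 0 0 0.4;0 -10 0 0 0 0 0.4;0 -10 0 0 0 0 0.4;0 -10 0 0 0 0 0.4;0 -10 0 0 0 0 0.4;0 -10 0 0 0 0 0.4;0 -10 0 0 0 0 0.4;0 -10 0 0 0 0 0.4;0 -10 0 0 0 0 0.4;0 -10 0 0 0 0 0.4'; python3 - <<'E'
from h import *
p=np.load('jig.npy')
rel(jigp(p,[0,0,42])[0],frame([0,0,-1],-J(1,0,0)))
E
```

```text
clock: 11.82
eef_pos: [0.5633, -0.0292, 0.3604]
tool_rot: [-0.57, -0.418, 0.419, 0.57]
ft_force: [-0.4, 0.4, 0.1]
grip_width: 0.0514
clock: 13.32
eef_pos: [0.5633, -0.0292, 0.3604]
tool_rot: [-0.078, 0.703, -0.703, 0.077]
ft_force: [-0.1, 1.5, -0.5]
grip_width: 0.0512
t 13.32 pos [ 0.5633 -0.0292  0.3604] q [-0.052  0.371  0.516  1.718  0.    -1.842] grip 0.0512 F [-0.1  1.5 -0.5]
R cols x,y,z: [[-0.976, -0.218, 0.001], [-0.002, 0.0, -1.0], [0.218, -0.976, -0.0]]
shift [-2.000e+00  3.184e+02  3.000e-01] rot [0.  0.3 0.1]
```

```bash
python3 -m inch '0 0 0 -1 45 0 0.4;0 0 0 0 45 0 0.4;0 0 0 0 45 0 0.4;0 0 0 0 45 0 0.4;0 0 0 0 45 0 0.4;0 0 0 0 0 0 0.4'; python3 - <<'E'
from h import *
p=np.load('jig.npy')
rel(jigp(p,[0,0,38])[0],frame([0,0,-1],-J(1,0,0)))
c=bot.camera('scene')['color'];cv2.imwrite('pics/s7.png',cv2.resize(c[150:280,270:430],None,fx=4.8,fy=4.8,interpolation=2))
E
```

```text
clock: 14.08
eef_pos: [0.5606, -0.0288, 0.1319]
tool_rot: [-0.079, 0.704, -0.702, 0.072]
ft_force: [-0.9, -0.1, 1.2]
grip_width: 0.0513
t 14.07 pos [ 0.5606 -0.0288  0.1319] q [-0.051  0.429  0.008  1.161  0.    -1.836] grip 0.0513 F [-0.9 -0.1  1.2]
R cols x,y,z: [[-0.977, -0.212, 0.01], [-0.01, 0.001, -1.0], [0.212, -0.977, -0.003]]
shift [-5.1 93.9  1.4] rot [0.2 0.  0.6]
```

View pics/s7.png

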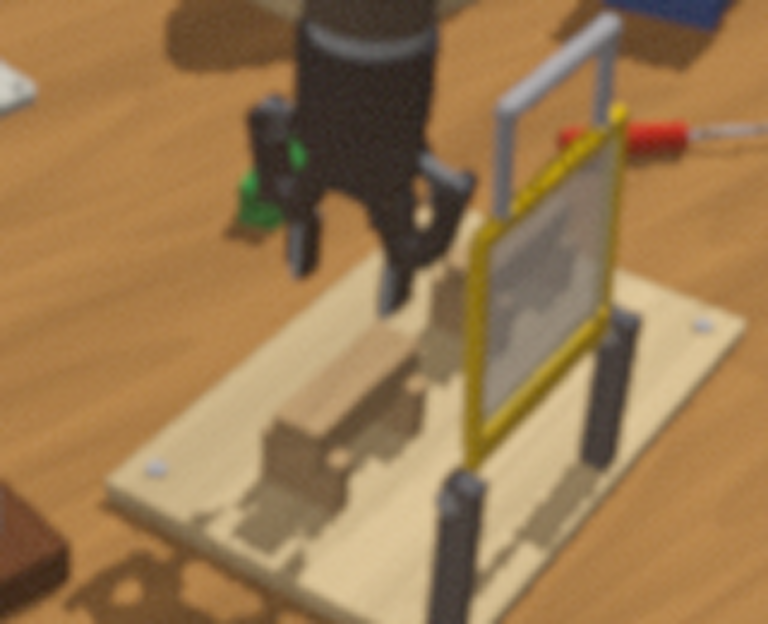

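```bash
python3 -m inch '0 0 0 -3 20 0 0.4;0 0 0 0 20 0 0.4;0 0 0 0 18 0 0.4;0 0 0 0 18 0 0.4;0 0 0 0 15 0 0.4;0 0 0 0 0 0 0.4'; python3 - <<'E'
from h import *
p=np.load('jig.npy')
rel(jigp(p,[0,0,38])[0],frame([0,0,-1],-J(1,0,0)))
c=bot.camera('scene')['color'];cv2.imwrite('pics/s8.png',cv2.resize(c[170:270,290:410],None,fx=6,fy=6,interpolation=2))
E
```

```text
clock: 14.88
eef_pos: [0.5678, -0.0284, 0.0455]
tool_rot: [-0.076, 0.703, -0.703, 0.075]
ft_force: [-0.1, -0.4, 1.0]
grip_width: 0.0509
t 14.88 pos [ 0.5678 -0.0284  0.0455] q [-0.05   0.518 -0.097  0.957  0.    -1.835] grip 0.0509 F [-0.1 -0.4  1. ]
R cols x,y,z: [[-0.977, -0.212, 0.0], [-0.0, 0.0, -1.0], [0.212, -0.977, -0.0]]
shift [3.  7.5 0. ] rot [0. 0. 0.]
```

View pics/s8.png

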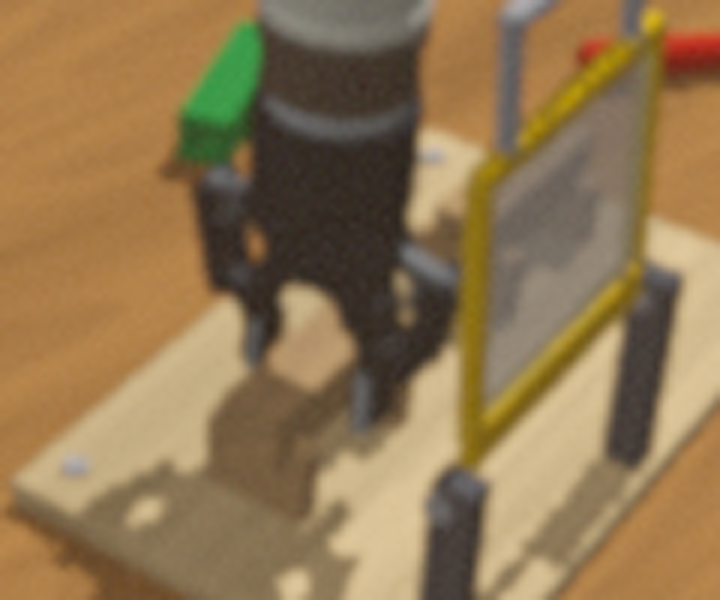

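```bash
python3 -m inch '0 0 0 2 6 0 0.4;0 0 0 0 0 0 0.4;0 0 0 0 0 0 1;0 0 0 0 0 0 1;0 0 0 0 0 0 1;0 0 0 0 0 0 1;0 0 0 0 0 0 1'
```

```text
clock: 15.8
eef_pos: [0.5661, -0.0288, 0.0397]
tool_rot: [0.075, -0.703, 0.703, -0.076]
ft_force: [0.3, -0.4, 4.9]
grip_width: 0.0314
```

```bash
python3 -m inch '0 0 0 0 -10 0 1;0 0 0 0 -25 0 1;0 0 0 0 -45 0 1;0 0 0 0 -45 0 1;0 0 0 0 -45 0 1;0 0 0 0 -45 0 1;0 0 0 0 -45 0 1;0 0 0 25 0 0 1;0 0 0 25 0 0 1;0 0 0 0 0 0 1'; python3 -m inch '0 0 10 0 0 0 1;0 0 10 0 0 0 1;0 0 10 0 0 0 1;0 0 10 0 0 0 1;0 0 10 0 0 0 1;0 0 10 0 0 0 1;0 0 10 0 0 0 1;0 0 10 0 0 0 1;0 0 10 0 0 0 1;0 0 0 0 0 0 1'; python3 - <<'E'
from h import *
rel([.495,-.2355,.2],frame([.9,-.43,0],[-.43,-.9,0]))
E
```

```text
clock: 17.05
eef_pos: [0.5155, -0.0396, 0.3]
tool_rot: [-0.075, 0.703, -0.703, 0.075]
ft_force: [-0.1, -0.2, -1.2]
grip_width: 0.0314
clock: 18.3
eef_pos: [0.5459, -0.0541, 0.3121]
tool_rot: [0.383, 0.599, -0.496, 0.498]
ft_force: [-0.8, 0.6, -1.5]
grip_width: 0.0311
t 18.3 pos [ 0.5459 -0.0541  0.3121] q [-0.435 -0.054 -1.074 -0.75   0.639 -1.723] grip 0.0311 F [-0.8  0.6 -1.5]
R cols x,y,z: [[-0.211, -0.036, -0.977], [0.953, 0.215, -0.214], [0.217, -0.976, -0.011]]
shift [126.8 -63.5 167.2] rot [ 38.9 -82.6 -20.1]
```

```bash
cat > fk.py <<'E'
import numpy as np
from scipy.optimize import least_squares
S=[(.241,.005,.5,.2313),(.212,-.032,.4855,.2313),(.294,-.233,.4843,.1181),(.275,-.031,.5066,.2006),(.398,.366,.5856,.2858),(.568,.7,.6532,.3114),(.655,.988,.669,.3621),(.371,.516,.5641,.3604),(.429,.008,.5613,.1319),(.518,-.097,.5685,.0455)]
def pl(k,q2,q3):
    x0,h,a2,al,a3,be=k
    return x0+a2*np.sin(q2+al)+a3*np.cos(q2-q3+be), h+a2*np.cos(q2+al)-a3*np.sin(q2-q3+be)
def res(k): return np.concatenate([[pl(k,a,b)[0]-r,pl(k,a,b)[1]-z] for a,b,r,z in S]+[0.02*(np.array(k)-[0,0,.4,0,.4,0])])
r=least_squares(res,[0,0,.4,0,.4,0]);K=r.x
QL=np.array([-.435,-.054,-1.074,-.75,.639,-1.723]);PL=np.array([.5459,-.0541,.3121])
def pos(q,d,L):
    rr,z=pl(K,q[1],q[2]);z=z+d+L
    ph=q[1]-q[2]+q[3]
    # in-plane (radial,lateral,z)
    v=np.array([rr,0,z])+d*np.array([np.cos(ph),0,-np.sin(ph)])+L*dirn(q)
    c,s=np.cos(q[0]),np.sin(q[0]);return np.array([c*v[0]-s*v[1],s*v[0]+c*v[1],v[2]])
def dirn(q):
    ph=q[1]-q[2]+q[3];return np.array([np.cos(q[4])*np.cos(ph),np.sin(q[4]),-np.cos(q[4])*np.sin(ph)])
r2=least_squares(lambda p:np.r_[pos(QL,*p)-PL],[.1,.15]);D,L=r2.x
if __name__=='__main__':
    print(K.round(3),np.abs(r.fun[:20]).max());print('d,L',D,L,r2.fun)
    lo=np.array([-2.6,-1.05,-1.09,-1.99,-1.42]);hi=np.array([2.6,1.87,1.28,2.15,1.44])
    for z in(.08,.116,.2):
      for brg in np.radians(range(-150,61,15)):
        g=np.array([.495,-.2355])+.02*np.array([np.cos(brg),np.sin(brg)])
        def f(q):
            d=dirn(q);c,s=np.cos(q[0]),np.sin(q[0]);dw=np.array([c*d[0]-s*d[1],s*d[0]+c*d[1],d[2]])
            return np.r_[(pos(q,D,L)-[g[0],g[1],z])*5,dw-[np.cos(brg),np.sin(brg),0]]
        b=None
        for q0 in([-.4,.2,0,0,0],[0,.3,-.5,-.5,-1],[-.6,0,-.9,-.9,1],[0,.8,-.3,-1,-1]):
            s=least_squares(f,np.clip(q0,lo+.01,hi-.01),bounds=(lo,hi))
            if b is None or s.cost<b.cost:b=s
        print(z,round(np.degrees(brg)),round(np.sqrt(2*b.cost),4),b.x.round(2))
E
python3 fk.py
```

```text
[-0.001 -0.162  0.494  0.001  0.392 -0.012] 0.0031792325689570244
d,L 0.10418503667451892 0.3021374293198867 [-1.98955068e-03  4.94124378e-05  2.39880273e-03]
0.08 -150 0.3267 [-0.09  1.22  0.58  2.15 -0.75]
0.08 -135 0.1972 [-0.03  1.23  0.49  2.15 -0.9 ]
0.08 -120 0.0768 [ 0.02  1.24  0.38  2.15 -1.06]
0.08 -105 0.0 [ 0.07  1.23  0.21  2.12 -1.24]
0.08 -90 0.0564 [ 0.1   1.17  0.02  1.99 -1.42]
0.08 -75 0.0 [ 0.09  1.14 -0.78 -1.92 -1.4 ]
0.08 -60 0.0528 [ 0.03  1.15 -0.95 -1.99 -1.1 ]
0.08 -45 0.159 [-0.07  1.1  -1.08 -1.99 -0.78]
0.08 -30 0.2813 [-0.22  1.08 -1.09 -1.99 -0.43]
0.08 -15 0.2315 [-0.74  1.09 -1.09 -1.99  0.6 ]
0.08 0 0.1161 [-0.87  1.12 -1.03 -1.99  0.91]
0.08 15 0.0193 [-0.95  1.16 -0.88 -1.99  1.21]
0.08 30 0.058 [-0.97  1.13 -0.75 -1.88  1.44]
0.08 45 0.0 [-0.97  1.18  0.06  2.02  1.38]
0.08 60 0.0175 [-0.94  1.24  0.29  2.15  1.16]
0.116 -150 0.3525 [-0.08  1.15  0.53  2.15 -0.76]
0.116 -135 0.2195 [-0.03  1.16  0.45  2.15 -0.91]
0.116 -120 0.0951 [ 0.02  1.16  0.34  2.15 -1.06]
0.116 -105 0.0022 [ 0.07  1.16  0.18  2.15 -1.24]
0.116 -90 0.0564 [ 0.1   1.11 -0.0
[... 481 characters left out ...]
15  1.17]
0.2 -150 0.4296 [-0.08  0.99  0.45  2.15 -0.8 ]
0.2 -135 0.2873 [-0.02  0.99  0.37  2.15 -0.94]
0.2 -120 0.1514 [ 0.02  0.99  0.26  2.15 -1.08]
0.2 -105 0.042 [ 0.07  0.98  0.11  2.15 -1.25]
0.2 -90 0.0564 [ 0.1   0.96 -0.05  2.13 -1.42]
0.2 -75 0.0 [ 0.09  0.8  -0.87 -1.67 -1.4 ]
0.2 -60 0.0 [ 0.02  0.84 -1.05 -1.89 -1.07]
0.2 -45 0.1348 [-0.05  0.89 -1.09 -1.99 -0.84]
0.2 -30 0.307 [-0.17  0.89 -1.09 -1.99 -0.55]
0.2 -15 0.2428 [-0.78  0.89 -1.09 -1.99  0.69]
0.2 0 0.0624 [-0.86  0.89 -1.09 -1.99  0.91]
0.2 15 0.0 [-0.95  0.82 -0.98 -1.8   1.21]
0.2 30 0.058 [-0.97  0.79 -0.84 -1.63  1.44]
0.2 45 0.0028 [-0.97  0.97 -0.01  2.15  1.38]
0.2 60 0.0799 [-0.94  0.99  0.18  2.15  1.18]
```

```bash
python3 -m inch '0 0 -10 0 0 0 1;0 0 -10 0 0 0 1;0 0 -10 0 0 0 1;0 0 -10 0 0 0 1;0 0 -10 0 0 0 1;0 0 -10 0 0 0 1;0 0 -10 0 0 0 1;0 0 -7.5 0 0 0 1;0 0 0 0 0 0 1'; python3 - <<'E'
from h import *
b=np.radians(-58)
rel([.495,-.2355,.33],frame([0,0,-1],[-np.cos(b),-np.sin(b),0]))
E
```

```text
clock: 19.42
eef_pos: [0.5569, -0.0563, 0.3104]
tool_rot: [0.003, 0.712, -0.685, 0.153]
ft_force: [1.1, 0.3, -1.1]
grip_width: 0.0317
t 19.43 pos [ 0.5569 -0.0563  0.3104] q [-0.151  0.174  0.1    1.29   0.092 -1.926] grip 0.0317 F [ 1.1  0.3 -1.1]
R cols x,y,z: [[-0.953, -0.205, -0.223], [0.215, 0.06, -0.975], [0.214, -0.977, -0.013]]
shift [ 91.4 -43.2 161.5] rot [  8.6  69.9 -10.8]
```

```bash
python3 -m inch '0 0 0 23 -11 40 1;0 0 0 23 -11 40 1;0 0 0 23 -11 40 1;0 0 0 23 -11 40 1;1.1 8.8 -1.35 0 0 0 1;1.1 8.8 -1.35 0 0 0 1;1.1 8.8 -1.35 0 0 0 1;1.1 8.8 -1.35 0 0 0 1;1.1 8.8 -1.35 0 0 0 1;1.1 8.8 -1.35 0 0 0 1;1.1 8.8 -1.35 0 0 0 1;1.1 8.8 -1.35 0 0 0 1';python3 -m inch '-9 0 0 0 0 0 1;-9 0 0 0 0 0 1;-9 0 0 0 0 0 1;-9 0 0 0 0 0 1;-9 0 0 0 0 0 1;-9 0 0 0 0 0 1;-9 0 0 0 0 0 1;-9 0 0 0 0 0 1;-6 0 0 0 0 0 1;0 0 0 0 0 0 1'; python3 - <<'E'
from h import *
b=np.radians(-58)
rel([.495,-.2355,.33],frame([-np.sin(b),np.cos(b),-.17],[-np.cos(b),-np.sin(b),0]))
for n in('scene','top'):
    c=bot.camera(n)['color']; u=proj(bot.get_obs()['eef_pos'],n)[0].astype(int);print(n,u)
    x0=max(0,u[0]-70);y0=max(0,u[1]-60)
    cv2.imwrite(f'pics/{n}9.png',cv2.resize(c[y0:y0+120,x0:x0+140],None,fx=5,fy=5,interpolation=2))
E
```

```text
clock: 20.92
eef_pos: [0.4909, -0.2342, 0.331]
tool_rot: [-0.348, -0.615, 0.616, 0.347]
ft_force: [0.5, 0.2, -0.6]
grip_width: 0.0317
clock: 22.18
eef_pos: [0.4915, -0.2341, 0.3283]
tool_rot: [0.488, 0.867, -0.092, -0.053]
ft_force: [1.1, 0.8, 0.1]
grip_width: 0.0316
t 22.18 pos [ 0.4915 -0.2341  0.3283] q [-1.021  0.27  -0.356  0.927  1.359 -1.55 ] grip 0.0316 F [1.1 0.8 0.1]
R cols x,y,z: [[-0.519, 0.855, 0.002], [0.836, 0.508, -0.21], [-0.181, -0.107, -0.978]]
shift [-3.   1.9 -2.2] rot [-2.5 -0.3 -0.7]
scene [260 162]
top [418 156]
```

View pics/scene9.png

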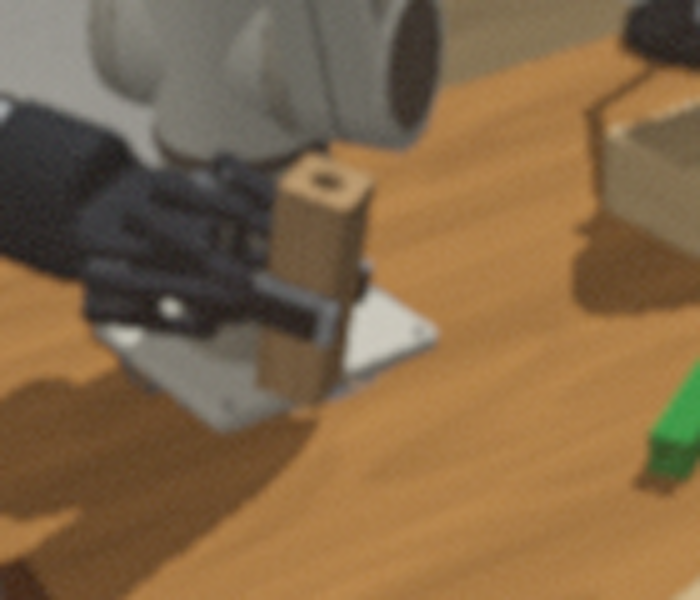

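View pics/top9.png

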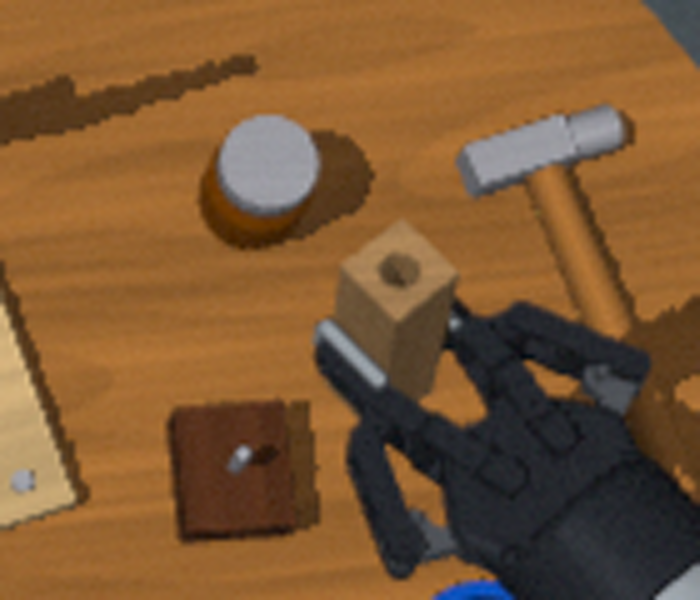

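```bash
python3 - <<'E'
from h import *
h,e=tri((190+328/5,102+180/5),(348+400/5,96+268/5));o=bot.get_obs();R=Ro.from_quat(o['tool_rot'])
print(h,e,'in tool mm',R.inv().apply(h-o['eef_pos'])*1000)
c=np.array([0,-19,0])
# hole expected at (0,-~22,-55)
bot_end=o['eef_pos']+R.apply([0,-.022,.055]);print('bottom',bot_end,'centre',o['eef_pos']+R.apply([0,-.022,0]))
# after -3 deg tilt & move: target bottom centre over pin
R2=R*Ro.from_rotvec(np.radians([-3,0,0]))
off=R2.apply([0,-.022,.055]);tgt=np.array([.4952,-.2353,.061+.02])-off
print('TCP target 20mm above tip',tgt,'tilt',np.degrees(np.arccos(-R2.as_matrix()[2,2])))
print('shift in R2 axes',R2.inv().apply(tgt-o['eef_pos'])*1000, 'down 1mm in R2 axes',R2.inv().apply([0,0,-1]))
E
```

```text
[ 0.48672729 -0.24051665  0.39001987] 0.11328953380221657 in tool mm [ -1.99931188 -20.37408297 -56.46774169]
bottom [ 0.46454831 -0.25214741  0.28137128] centre [ 0.47430855 -0.24597317  0.33514503]
TCP target 20mm above tip [ 0.52110383 -0.21931337  0.13181751] tilt 9.122094137361213
shift in R2 axes [ -0.7994346   63.41126553 191.077777  ] down 1mm in R2 axes [0.00371696 0.15849524 0.98735275]
```

```bash
python3 -m inch '-3 0 0 0 0 0 1;0 0 0 0 31 0 1;0 0 0 0 32 0 1;0 0 0 0 0 35 1;0 0 0 0 0 40 1;0 0 0 0 0 40 1;0 0 0 0 0 40 1;0 0 0 0 0 20 1;0 0 0 0 0 0 1;0 0 0 0 0 0 1'; python3 - <<'E'
from h import *
rel([.521,-.2193,.1318],frame([.8,.5,-.17],[-.519,.855,0]))
o=bot.get_obs();R=Ro.from_quat(o['tool_rot']);print('bottom',o['eef_pos']+R.apply([-.001,-.021,.055]),'tilt',np.degrees(np.arccos(-R.as_matrix()[2,2])))
for n in('scene','top'):
    c=bot.camera(n)['color']; u=proj([.495,-.2355,.08],n)[0].astype(int);print(n,u)
    x0=max(0,u[0]-60);y0=max(0,u[1]-60)
    cv2.imwrite(f'pics/{n}10.png',cv2.resize(c[y0:y0+100,x0:x0+120],None,fx=5,fy=5,interpolation=2))
E
```

```text
clock: 23.52
eef_pos: [0.5031, -0.2322, 0.1471]
tool_rot: [0.487, 0.869, -0.073, -0.038]
ft_force: [0.2, -0.1, -1.1]
grip_width: 0.0313
t 23.52 pos [ 0.5031 -0.2322  0.1471] q [-1.003  0.595 -0.541  0.316  1.405 -1.457] grip 0.0313 F [ 0.2 -0.1 -1.1]
R cols x,y,z: [[-0.522, 0.853, -0.006], [0.842, 0.514, -0.163], [-0.136, -0.09, -0.987]]
shift [ 1.8 24.1 11.5] rot [ 0.8  0.4 -0.6]
bottom [ 0.47848478 -0.24879922  0.09623484] tilt 9.414924845837362
scene [267 246]
top [397 184]
```

View pics/scene10.png

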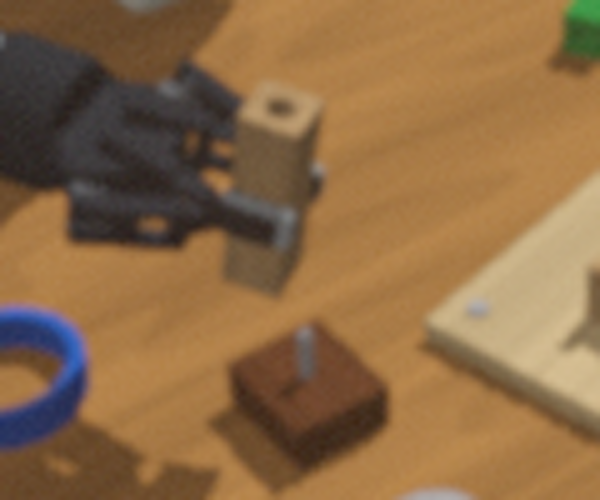

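View pics/top10.png

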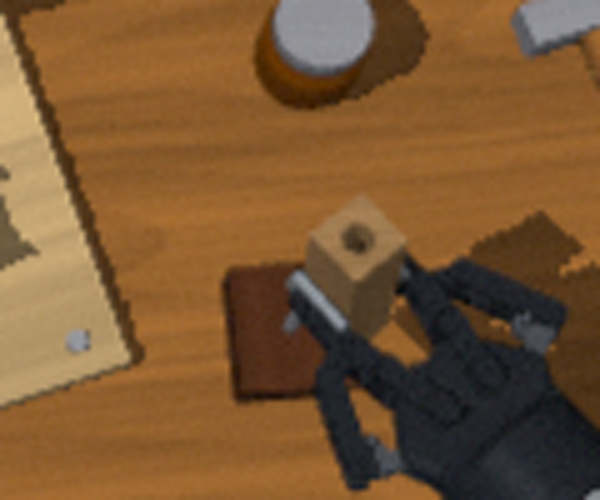

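```bash
python3 -m inch '0 0 0 1 10 0 1;0 0 0 0 10 0 1;0 0 0 0 0 8 1;0 0 0 0 0 8 1;0 0 0 0 0 5 1;0 0 0 0 0 0 1'; python3 - <<'E'
from h import *
o=bot.get_obs();R=Ro.from_quat(o['tool_rot'])
print('bottom',o['eef_pos']+R.apply([-.001,-.021,.055]),'centre',o['eef_pos']+R.apply([-.001,-.021,0]),'tilt',np.degrees(np.arccos(-R.as_matrix()[2,2])),o['ft_force'].round(1) if hasattr(o['ft_force'],'round') else o['ft_force'],np.round(o['joint_pos'],3))
E
```

```text
clock: 24.38
eef_pos: [0.5156, -0.2227, 0.1207]
tool_rot: [0.488, 0.869, -0.072, -0.04]
ft_force: [0.3, -0.7, 0.1]
grip_width: 0.0312
bottom [ 0.49079126 -0.23910239  0.06992076] centre [ 0.49844786 -0.23437278  0.12417946] tilt 9.41760134612586 [ 0.3 -0.7  0.1] [-0.969  0.643 -0.604  0.008  1.398 -1.252]
```

```bash
python3 -m inch '0 0 0 0 0 3 1;0 0 0 0 0 3 1;0 0 0 0 0 0 1'; python3 -m inch '0 0 0 0 0 3 1;0 0 0 0 0 0 1';python3 -m inch '0 0 0 0 0 2 1;0 0 0 0 0 0 1'
```

```text
clock: 24.75
eef_pos: [0.5149, -0.2229, 0.1152]
tool_rot: [0.488, 0.869, -0.072, -0.039]
ft_force: [-0.0, 0.3, -0.8]
grip_width: 0.0314
clock: 25.0
eef_pos: [0.5145, -0.2231, 0.1122]
tool_rot: [0.488, 0.869, -0.072, -0.039]
ft_force: [-0.4, 0.2, -0.9]
grip_width: 0.0312
clock: 25.25
eef_pos: [0.5143, -0.2234, 0.1103]
tool_rot: [0.488, 0.869, -0.072, -0.039]
ft_force: [0.6, -0.1, -0.7]
grip_width: 0.0311
```

Bottom at about 0.0596 by model and no force yet. I'll go on in small steps.

```bash
python3 -m inch '0 0 0 0 0 2 1;0 0 0 0 0 0 1'; python3 -m inch '0 0 0 0 0 2 1;0 0 0 0 0 0 1';python3 - <<'E'
from h import *
o=bot.get_obs();R=Ro.from_quat(o['tool_rot'])
print('bottom',o['eef_pos']+R.apply([-.001,-.021,.055]),o['ft_force'])
for n in('scene','top'):
    c=bot.camera(n)['color']; u=proj([.495,-.2355,.08],n)[0].astype(int)
    x0=max(0,u[0]-50);y0=max(0,u[1]-50)
    cv2.imwrite(f'pics/{n}11.png',cv2.resize(c[y0:y0+90,x0:x0+100],None,fx=6,fy=6,interpolation=2))
E
```

```text
clock: 25.5
eef_pos: [0.5141, -0.2235, 0.1097]
tool_rot: [0.487, 0.869, -0.071, -0.038]
ft_force: [-0.8, 1.6, 4.7]
grip_width: 0.0313
clock: 25.75
eef_pos: [0.514, -0.2236, 0.1095]
tool_rot: [0.487, 0.87, -0.07, -0.037]
ft_force: [-2.1, 0.9, 10.5]
grip_width: 0.0313
bottom [ 0.48960733 -0.23995814  0.05851961] [-2.0954175   0.89134463 10.47305447]
```

View pics/scene11.png

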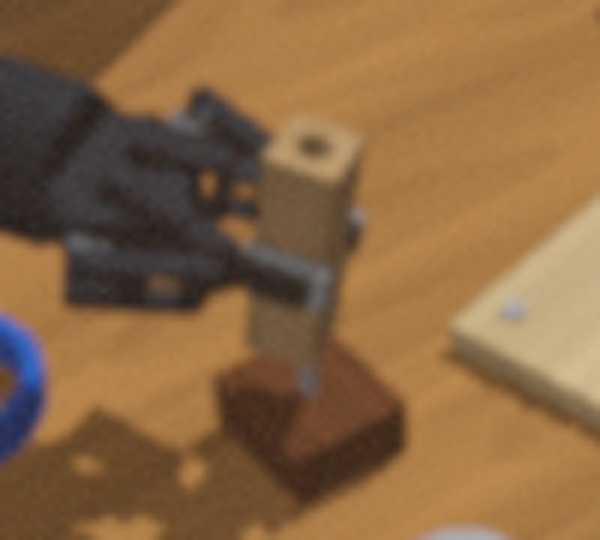

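View pics/top11.png

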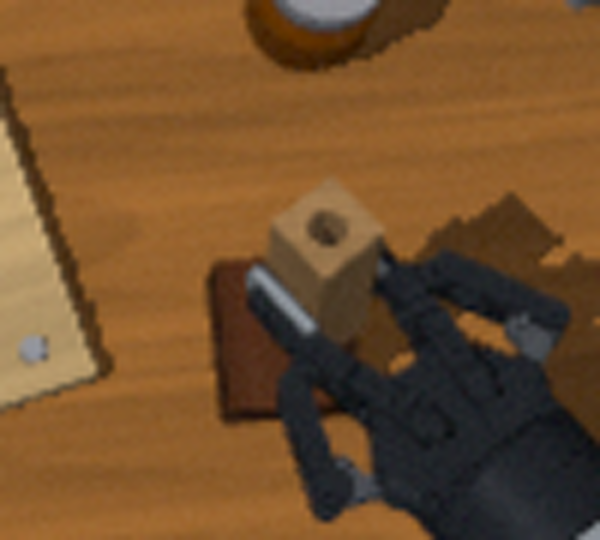

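The blank is touching the tip: force 10 N, z within about 2 mm of the 61 mm tip height, solid end down and the hole visible on top at (313,147). Now I'll lift.

```bash
python3 -m inch '0 0 0 0 0 -10 1;0 0 0 0 0 -20 1;0 0 0 0 0 -25 1;0 0 0 0 0 -25 1;0 0 0 0 0 -25 1;0 0 0 0 0 -25 1;0 0 0 0 0 -20 1;0 0 0 0 0 0 1;-1.5 0 0 0 0 0 1;-1.5 0 0 0 0 0 1;-1 0 0 0 0 0 1;0 0 0 0 0 0 1'; python3 - <<'E'
from h import *
o=bot.get_obs();R=Ro.from_quat(o['tool_rot'])
print('pos',o['eef_pos'],'bottom',o['eef_pos']+R.apply([-.001,-.021,.055]),o['ft_force'],'tilt rad',np.arccos(-R.as_matrix()[2,2]),np.round(o['joint_pos'],3),R.as_matrix().T.round(3).tolist())
for n in('scene','top'):
    c=bot.camera(n)['color']; cv2.imwrite(f'pics/{n}12.png',c)
E
```

```text
clock: 27.35
eef_pos: [0.534, -0.2103, 0.2525]
tool_rot: [0.489, 0.871, -0.041, -0.024]
ft_force: [0.1, 0.2, -0.5]
grip_width: 0.0317
pos [ 0.53402801 -0.21027708  0.25253439] bottom [ 0.51218572 -0.22469547  0.19978949] [ 0.12685858  0.22557309 -0.48506228] tilt rad 0.09562725257918558 [-0.927  0.407 -0.67  -0.294  1.435 -0.777] [[-0.521, 0.854, 0.001], [0.85, 0.518, -0.095], [-0.082, -0.049, -0.995]]
```

View pics/scene12.png

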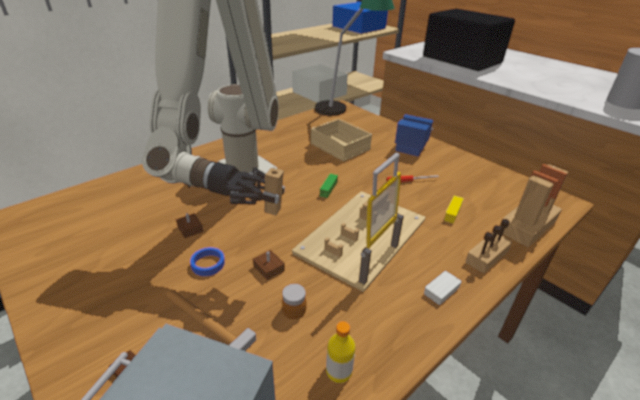

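View pics/top12.png

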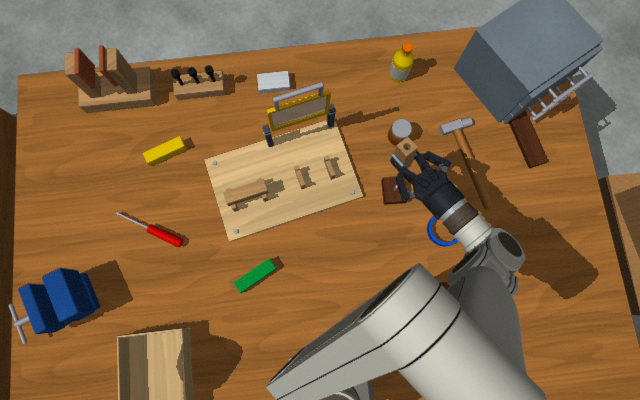

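```bash
python3 -m inch '2 0 0 0 0 0 1;0 0 0 0 0 0 1;0 0 0 0 0 0 1;0 0 0 0 0 0 1'; python3 - <<'E'
from h import *
o=bot.get_obs();R=Ro.from_quat(o['tool_rot']);p=np.load('jig.npy')
print(o['eef_pos'][2],'bottom z',(o['eef_pos']+R.apply([-.001,-.021,.055]))[2],'tilt',np.arccos(-R.as_matrix()[2,2]),np.round(o['joint_pos'],3),np.abs(o['joint_vel']).max(),o['grip_width'])
for th in(1.3,1.4,1.5):
    print(th,[proj(jigp(p,[120-205*np.cos(th),y,115+205*np.sin(th)]),n)[0].round(1).tolist() for n in('scene','top') for y in(52,-52)])
c=bot.camera('scene')['color'];a=cv2.resize(c[140:220,350:430],None,fx=6,fy=6,interpolation=2)
t=bot.camera('top')['color'];b=cv2.resize(t[70:150,250:350],None,fx=6,fy=6,interpolation=2)[:480]
cv2.imwrite('pics/g13.png',np.hstack([a,b])[:, :800])
print([(np.round(d["point"]).tolist(),round(d["conf"],2)) for d in bot.spot_point('blank_b','top')][:3],proj(jigp(p,[0,190,60]),'top'))
E
```

```text
clock: 27.95
eef_pos: [0.5344, -0.2106, 0.2542]
tool_rot: [0.488, 0.87, -0.057, -0.031]
ft_force: [-0.2, 0.9, -1.7]
grip_width: 0.0313
0.2542225977573866 bottom z 0.2023920180688152 tilt 0.12932201488887513 [-0.924  0.376 -0.625 -0.081  1.408 -0.917] 0.01315683972167594 0.031302226617387005
1.3 [[381.6, 153.4], [359.5, 170.5], [281.9, 117.2], [327.8, 102.5]]
1.4 [[389.1, 154.2], [367.2, 171.6], [278.8, 108.1], [324.8, 93.5]]
1.5 [[396.7, 155.8], [375.2, 173.6], [275.8, 99.2], [321.7, 84.7]]
[([401.0, 152.0], 0.98), ([255.0, 276.0], 0.86), ([164.0, 156.0], 0.8)] [[246.20898499 192.44612528]]
```

View pics/g13.png

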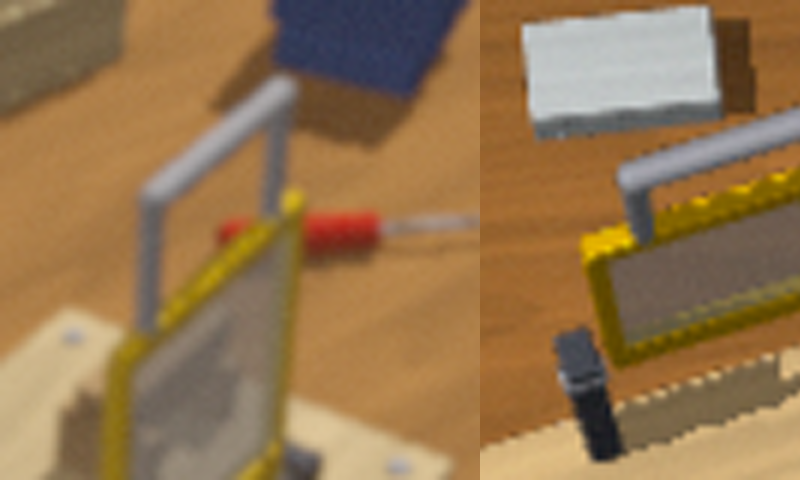

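```bash
python3 -c "
from workcell import bot
bot.job_done()
o=bot.get_obs();print(o['clock'],o['eef_pos'],o['grip_width'])"
```

```text
the job is handed in; nothing more can be done
the job is handed in; nothing more can be done
```

I handed the job in at about 28 s of the 72 s. The gripper is holding the blank from under the guard upright, with its hole facing up.

- **Guard:** I lifted it by the bar at low speed until it met its stop, which pushed back with about 25 N, then let go. In the last pictures from both cameras the bar lies where my model puts it at 1.5 rad.
- **Which end is bored:** I took the blank from the working rest and tilted it upright. Both cameras showed the hole at its upper (+y) end, so it did not need turning over.
- **Pin test:** I tried the lower end on the left-hand pin stand. It stopped on the tip, 58.5 mm above the bench by my estimate against the 61 mm stated. The upward force reached 10 N with the blank's centre about 3 mm from the pin, which confirms a solid end.
- **At hand-in:** The lower end was about 0.20 m above the bench and the tilt about 0.13 rad (limit 0.2). The finger opening was 31 mm, and the arm was practically still.
- **Other things on the bench:** The spare blank and the bystanders looked unmoved in the last pictures.

**Checks that failed or disagreed:**
- While I swung the guard, the bar did not follow my computed arc and sat up to 8 mm off it. The force rose to about 25 N before I corrected for it.
- In the last picture the network's three best finds were the held blank and the green and yellow blocks, not the spare blank. That check is by eye only.
- After hand-in the robot gave no further reading, so I could not check the final second.

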